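# Turn the blister case window-up and clamp it at the labelling station

## Robot

A 6-joint arm with a two-finger parallel gripper is mounted at the origin on the work surface. World frame = base frame: x ahead of the robot, y to its left, z up, the work surface at z = 0. Lengths are in m, angles in rad, forces in N, time in s.
With the tool pointing down it reaches from about 0.225 to 0.875 m from the base axis. Payload 3.4 kg.
Tool frame: the origin (TCP) lies at the centre of the arm's flange, where the gripper is bolted on; the fingertips stand 173 mm ahead of it and the grasp point (between the pads) lies r.grip_depth ahead of it (r.grip_depth is the distance from the TCP to the grasp point, in m); z points along the fingers, y is the line along which they close (so a half turn about z gives the same grasp; the last joint's range is limited). The gripper opens to 85 mm and grips with 20 to 120 N. Pads are 22 mm wide; open, the fingers measure 114 mm over their backs; the gripper's body (76 mm by 85 mm) begins 54 mm behind the grasp point. The pads swing forward as they close: fully open they stand 13 mm farther back than shut.
Start: joints at [-1.391, 0.276, 1.505, -0, 1.361, -0.121], TCP at [0.17, -0.549, 0.405] pointing down, gripper open.
Joint ranges: [-2.89, 2.89], [-0.75, 2.08], [0.22, 2.7], [-1.18, 4.32], [0.11, 2.71], [-2.7, 2.7]. Speed limits (rad/s): [2.57, 2.57, 3.14, 3.14, 3.14, 3.14].

## Interface

Orientations are given as a 3x3 rotation matrix whose columns are the frame's x, y, z axes.
In Python, from station import r gives the robot as it stands.
- The arm moves only by the tool play_rows, never from a script. Its arguments are lists of equal length, an entry for each row: "grip": the closure, from -1 (fully open) to 1 (shut); "delta_pos": the shift along the tool's x, y, z as a fraction of full scale, a list of three; "angular": the turn, a rotation vector about the tool's x, y, z as a fraction of full scale, a list of three. In form: {"grip": [grip, ...], "delta_pos": [[x, y, z], ...], "angular": [[ax, ay, az], ...]}. A call has 1 to 20 rows; each row is the pose to reach, as a shift and turn from the pose commanded when the call began, along the tool's axes at that moment, turning the shorter way round; what a row does not reach only later rows make up. Full scale, the value 1, is 15 cm for a shift and pi rad for a turn. A row lasts 1/8 s, in which the tool goes at most 62.5 mm and 10.7 degrees, less where a joint would pass 70% of its speed; a pose out of reach is approached as far as the arm can. A call with a number of a shift or a turn outside -1 to 1 is refused whole. A call with a gripper value outside its range is refused whole. The fingers move at their own pace and stop on an object; the grip force is fixed at half the most. Time passes only in rows, so rows that repeat a pose let the fingers close. It gives the time, the measured TCP pose, the force, the opening and the grip force at its end, in the units of the state.
- r.observe(): the state, without advancing time (a new reading comes with each control period).
- r.read_camera(name): name is "scene" or "top"; returns a dict with "color" (400x640x3 uint8, red, green, blue), "fx", "fy", "cx", "cy" (pixels), "extrinsics" (4x4, takes a point from camera to world coordinates). Camera axes: x right, y down, z forward; pixel columns grow to the right and rows downward; lengths in m; the calibration is good to about 2 mm. A picture is of the moment at which its call begins. There is no depth.
- r.job_done(): hands the job in; it is judged then, once.
Trained networks look in a picture, given as the dict that the camera call returned (one of the last four; its "shot" number tells which), for a name from the list of things; names that differ only in an ending like _2 or _b are one class to them, and where a whole thing is asked for, a point or a joint stands for the part that bears it (a point fixed in the world has none). Each returns a list of dicts, best first, with "confidence" (0 to 1); they miss things now and then, are a little off and sometimes report something else, mostly with a low value. They report only what shows in the picture. A call takes as long as a camera call. They do not tell look-alikes from the thing itself.
- r.masks_of(picture, thing): "mask" (400x640 bool, what is visible of it) and "box" ([left, top, right, bottom] in pixels, round what is visible of it).
The state is a dict: "t": time; "qpos": joint angles; "joint_velocities": joint speeds; "joint_efforts": joint torques, N m; "position": TCP position; "orientation": TCP orientation; "contact_force": force on the tool from outside, world axes, zero at the start; "ft_torque": the same for the moment, N m; "grip_width": finger opening in m; "grasp_force": force on a finger pad.
Only numpy, scipy, OpenCV 4.12 (cv2) and the standard library are available. Lean on these libraries where they do the work, as an engineer would, in place of code of your own. Each camera call takes 0.05 s, during which the arm holds its last target. There are 200 camera calls.

## Task

One of the three flat white cases lies with its dimpled window face down: turn it over and lay it, window face up, squarely on the labelling clamp's narrow bed, lengthwise between the fixed stop and the sliding jaw and centred across the bed. Then slide the jaw by its black post until it presses the case firmly against the stop, without crushing it, and let go. Leave the other cases and everything else on the table where they are.

Things in the scene. Friction and masses are not known exactly. Their poses are not given: they have to be found in the camera images.
- case: flat white plastic case, 80 (x) x 56 (y) x 22 mm (z), 0.12 kg. One face is plain; the window face has a 60 x 36 mm recess 3 mm deep with six round dimples. Starts window face down. Origin: centre of the window face; z runs from window face to plain face (up at the start, down at the end); x lengthwise, y across. It can stand by itself on edge.
- other_case_1: flat white plastic case, 80 (x) x 56 (y) x 22 mm (z), 0.12 kg. One face is plain; the window face has a 60 x 36 mm recess 3 mm deep with six round dimples. This one lies window face up and must stay. Origin at the centre of its underside (plain face), z up.
- other_case_2: flat white plastic case, 80 (x) x 56 (y) x 22 mm (z), 0.12 kg. One face is plain; the window face has a 60 x 36 mm recess 3 mm deep with six round dimples. This one lies window face up and must stay. Origin at the centre of its underside (plain face), z up.
- clamp: metal clamp fixed to the table. Base plate x -100 to 160, y +-55, 12 mm high (mm); narrow bed 40 wide (y), top 30 above the table; fixed stop block 18 (x) x 48 (y), top at 50, its face at x = -45 looks to +x; end bracket x 130 to 146, y +-30, top at 60. Origin: on the table under the bed; x along the bed from stop to jaw, z up.
- bed_mid (a point): point on the top of the bed, in the middle of its width, under the centre of a case that touches the stop (40 mm from the stop's face). Same axes as the clamp.
- jaw (a joint): opening of the sliding jaw, m: the gap between stop and jaw is 70 mm plus this value (0 to 0.06), so about 0.010 when shut on a case. Stays where left; friction about 2 N. Jaw block 20 (x) x 48 (y) mm, from 31.5 to 50 mm above the table.
- jaw_post (a point): grip point on the jaw's upright black post, 20 x 20 mm, that stands on the jaw block from 50 to 90 mm above the table; the point is on its axis 75 mm above the table, 10 mm behind the jaw's face.
- carton_1: upright carton 48 x 48 x 110 mm high, bystander. Origin: centre of the underside.
- carton_2: upright carton 48 x 48 x 110 mm high, bystander. Origin: centre of the underside.
- label_roll: roll of labels lying flat, 90 mm across, 50 mm high, bystander. Origin: centre of the underside.
- tape_roll: clear tape roll lying flat, 80 mm across, 24 mm high, bystander. Origin: centre of the underside.
- screwdriver: screwdriver 170 mm long lying on the table, bystander.
- sanitiser: closed white bottle, 60 mm across, 160 mm high, bystander. Origin: centre of the underside.
There are look-alikes about, which are no part of the job. Leave any orange or turquoise look-alike of the case alone.

How it is judged:
By the outcome, as a careful person would: the job done as asked, in the order asked, and still so for the second after the job is handed in, with the robot touching nothing.
It also fails if it takes over 69 s, if anything falls off the work surface, if the arm or the gripper's body presses on something with over 40 N, if the wrist force passes 120 N, or if a joint passes its speed limit or range.

## Working session

There is one attempt and no reset: what is moved stays moved. The work goes in short steps, Python scripts to look and compute and a tool call to move; the robot and the scene stay as the last step left them, time stands still between calls to the robot, and variables do not carry over. Pictures are saved under pics/ and viewed, at most 10 in all, crops included, and the job is handed in when it is done.

Besides the shell and the picture viewer there is one more tool, called after "Request:" in YAML: its name, and indented under it one key for each argument. play_rows: Moves the arm, as the interface text tells. Its arguments: {"type":"object","properties":{"grip":{"type":"array"},"delta_pos":{"type":"array"},"angular":{"type":"array"}},"required":["grip","delta_pos","angular"]}

```bash
mkdir -p pics; ls; python3 - <<'E'
from station import r
import cv2,numpy as np
s=r.observe(); print(s['position'],s['orientation'],r.grip_depth,s['grip_width'],s['t'])
for n in ("scene","top"):
    p=r.read_camera(n); cv2.imwrite(f"pics/{n}0.png",p["color"][:,:,::-1])
    print(n,p["fx"],p["fy"],p["cx"],p["cy"],np.round(p["extrinsics"],4).tolist())
    for t in ("case","clamp","jaw_post"):
        for d in r.masks_of(p,t): print(t,round(d["confidence"],2),d["box"],d["mask"].sum())
E
```

```text
pics
[ 0.17032929 -0.54898517  0.4038135 ] [[ 9.55104603e-01  2.96268650e-01 -2.92112355e-04]
 [ 2.96268677e-01 -9.55102884e-01  1.83105953e-03]
 [ 2.63488182e-04 -1.83539712e-03 -9.99998281e-01]] 0.1547 0.08555741945405633 0.0
scene 404.48266867986695 404.48266867986695 322.4096337668186 201.9271022220134 [[-0.3282, 0.5216, -0.7875, 1.2564], [0.9446, 0.1843, -0.2716, 0.2487], [0.0035, -0.833, -0.5532, 0.631], [0.0, 0.0, 0.0, 1.0]]
case 0.97 [274.3, 201.1, 313.9, 228.2] 643
case 0.93 [379.2, 194.8, 413.5, 223.1] 570
case 0.75 [266.9, 160.6, 286.1, 180.9] 286
case 0.68 [329.0, 190.7, 363.5, 212.5] 504
clamp 0.72 [372.1, 228.2, 522.4, 282.4] 4659
jaw_post 0.65 [450.5, 228.4, 525.7, 260.4] 701
top 467.83014155150914 467.83014155150914 325.7225193537845 191.4158562977924 [[-0.0246, -0.9968, 0.0757, 0.3484], [-0.9997, 0.024, -0.0089, -0.0202], [0.0071, -0.0759, -0.9971, 1.5654], [0.0, 0.0, 0.0, 1.0]]
case 0.92 [335.3, 178.2, 362.2, 208.3] 409
case 0.92 [303.0, 216.7, 329.4, 241.2] 381
case 0.78 [381.2, 246.9, 406.1, 268.0] 413
case 0.66 [259.3, 213.3, 284.5, 242.9] 427
clamp 0.91 [180.2, 156.0, 280.6, 201.9] 2669
jaw_post 0.66 [180.9, 176.6, 226.4, 199.3] 255
```

```bash
python3 -c "
import cv2,numpy as np
a=cv2.imread('pics/scene0.png');b=cv2.imread('pics/top0.png')
print(a.shape)"
```

```text
(400, 640, 3)
```

View pics/scene0.png

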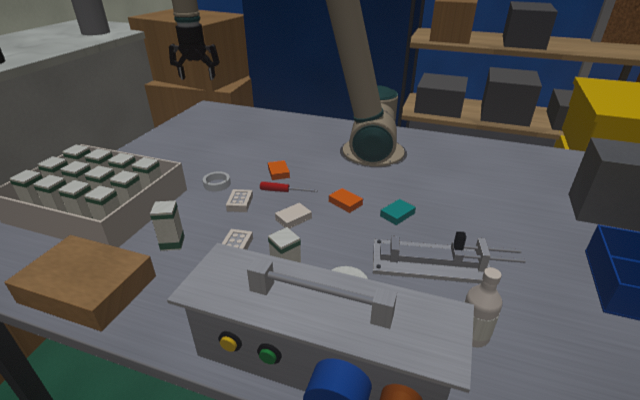

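View pics/top0.png

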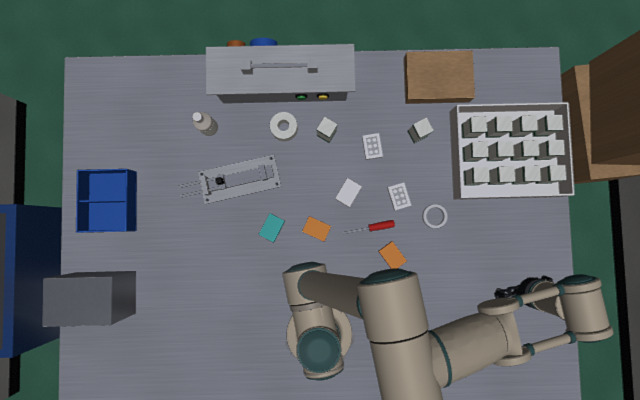

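The top view shows the plain white case at (348,192). The two dimpled white cases are at (372,146) and (400,196), and the orange and turquoise blocks are look-alikes. The clamp is at about (240,180), with its post at (219,181) and its stop at the right end. The candidate is the plain one at (348,192), scene (294,214), because it is the only white case showing no window. I'll confirm it in a crop and measure.

```bash
cat > h.py <<'E'
import numpy as np,cv2
from station import r
def px2w(p,uv,z):
    E=p["extrinsics"];uv=np.atleast_2d(np.asarray(uv,float))
    d=np.c_[(uv[:,0]-p["cx"])/p["fx"],(uv[:,1]-p["cy"])/p["fy"],np.ones(len(uv))]@E[:3,:3].T
    o=E[:3,3]; return o+d*((z-o[2])/d[:,2])[:,None]
def w2px(p,X):
    E=p["extrinsics"];c=(np.atleast_2d(X)-E[:3,3])@E[:3,:3]
    return np.c_[c[:,0]/c[:,2]*p["fx"]+p["cx"],c[:,1]/c[:,2]*p["fy"]+p["cy"]]
def crop(p,x0,y0,x1,y1,k): return cv2.resize(p["color"][y0:y1,x0:x1,::-1],None,fx=k,fy=k,interpolation=cv2.INTER_CUBIC)
E
python3 - <<'E'
from h import *
t=r.read_camera("top");s=r.read_camera("scene")
a=crop(t,175,140,305,215,6)   # 780x450
b=crop(t,320,165,385,215,6); c=crop(s,260,190,325,240,6)
cv2.imwrite("pics/c1.png",a); cv2.imwrite("pics/c2.png",np.hstack([b,c]))
g=cv2.cvtColor(t["color"],cv2.COLOR_RGB2GRAY)
for d in r.masks_of(t,"case"):
    m=d["mask"].astype(np.uint8);c,_=cv2.findContours(m,0,2)
    q=cv2.boxPoints(cv2.minAreaRect(max(c,key=cv2.contourArea)));w=px2w(t,q,0.022)
    print(np.round(w.mean(0),4),[round(np.linalg.norm(w[i]-w[i-1]),4) for i in (1,2)],np.degrees(np.arctan2(*(w[1]-w[0])[1::-1])),np.degrees(np.arctan2(*(w[2]-w[1])[1::-1])),t["color"][d["mask"]].mean(0).astype(int))
# bright threshold for the plain case
sub=np.zeros_like(g);sub[170:215,325:370]=g[170:215,325:370]
m=(sub>165).astype(np.uint8);c,_=cv2.findContours(m,0,2);k=max(c,key=cv2.contourArea)
q=cv2.boxPoints(cv2.minAreaRect(k));w=px2w(t,q,.022);print(q,w.round(4),w.mean(0))
E
```

```text
[ 0.2484 -0.2449  0.022 ] [np.float64(0.0589), np.float64(0.0845)] -57.07893550028327 -146.97052515090266 [169 112  61]
[0.3507 0.1464 0.022 ] [np.float64(0.0804), np.float64(0.062)] -27.539943036774563 -117.86563389799944 [ 63 142 142]
[0.3461 0.0016 0.022 ] [np.float64(0.0558), np.float64(0.078)] -27.863789285583035 -117.91825429428674 [176 116  61]
[ 0.461  -0.1055  0.022 ] [np.float64(0.0801), np.float64(0.0553)] -30.03818773916133 -120.14518851865466 [182 183 190]
[ 0.4441 -0.2737  0.022 ] [np.float64(0.0612), np.float64(0.0829)] -74.27962119448817 -165.01867528035464 [164 165 172]
[[335.0882  197.85295]
 [347.17645 177.70589]
 [361.14703 186.08824]
 [349.05878 206.2353 ]] [[ 0.4435 -0.0644  0.022 ]
 [ 0.5094 -0.1062  0.022 ]
 [ 0.4804 -0.1518  0.022 ]
 [ 0.4147 -0.1098  0.022 ]] [ 0.4620047  -0.10805567  0.022     ]
```

View pics/c1.png

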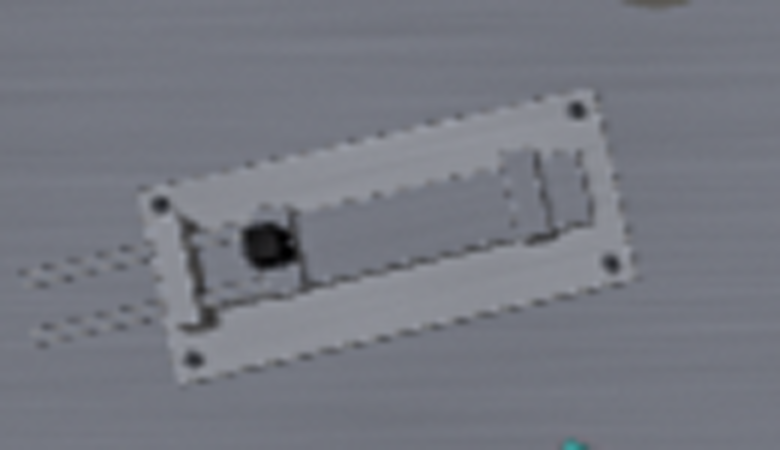

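View pics/c2.png

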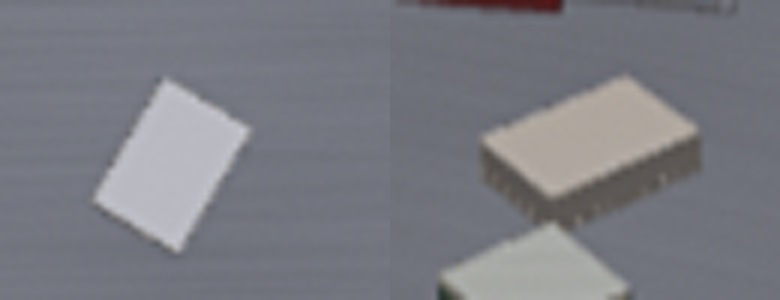

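The crop confirms it: a plain top, no window, and the same white as the others. Next I need precise poses and the current jaw opening.

```bash
cat >> h.py <<'E'
from scipy.optimize import least_squares
def fit(p_uv_list,obj):
    # p_uv_list: [(cam,uv)], obj Nx3 in body frame -> (x,y,yaw)
    def T(v):
        c,s=np.cos(v[2]),np.sin(v[2]);return obj@np.array([[c,s,0],[-s,c,0],[0,0,1]])+[v[0],v[1],0]
    f=lambda v:np.concatenate([(w2px(p,T(v)[ix])-uv).ravel() for p,uv,ix in p_uv_list])
    return f
E
python3 - <<'E'
from h import *
print([a for a in dir(r) if a[0]!='_'])
t=r.read_camera("top");s=r.read_camera("scene")
cv=lambda a,o:(np.array(a,float)+.5)/6-.5+o
top=cv([(140,188),(598,92),(635,275),(182,383)],(175,140))
obj=np.array([(.16,.0,0)]) 
# clamp x points image-left; image-up = +x world; clamp +y = image down? (z up): x=+Y, y = -X => image down
C=np.array([(.16,-.055,.012),(-.10,-.055,.012),(-.10,.055,.012),(.16,.055,.012)])
f=fit([(t,top,[0,1,2,3])],C);o=least_squares(f,[.49,.2,1.5]);print("clamp",o.x.round(4),np.degrees(o.x[2]),o.fun.round(2))
X=o.x;R=np.array([[np.cos(X[2]),-np.sin(X[2])],[np.sin(X[2]),np.cos(X[2])]])
def loc(uv,z):return ((px2w(t,cv([uv],(175,140)),z)[0,:2]-X[:2])@R).round(4)
print("post",loc((270,245),.09),"stop face top",loc((503,165),.05),loc((552,238),.05),"jaw face",loc((292,208),.05),loc((306,287),.05))
K=np.array([(.04,.028,.022),(.04,-.028,.022),(-.04,-.028,.022),(-.04,.028,.022)])
a=cv([(165,77),(251,128),(181,254),(93,201)],(320,165)); b=cv([(163,200),(92,140),(236,73),(310,131)],(260,190))
print(px2w(t,a,.022).round(4).tolist(),px2w(s,b,.022).round(4).tolist())
f=fit([(t,a,[0,1,2,3])],K);o=least_squares(f,[.46,-.107,-.5]);print(o.x.round(4),np.degrees(o.x[2]),o.fun.round(2))
w=px2w(s,b,.022);print('scene',w.mean(0))
E
```

```text
['MotionError', 'grip_depth', 'job_done', 'masks_of', 'observe', 'read_camera']
clamp [0.5219 0.2229 1.7685] 101.32805400255049 [-0.08  0.2  -0.17 -0.75  0.68  0.68 -0.43 -0.15]
post [0.0806 0.0028] stop face top [-0.0438 -0.018 ] [-0.0613  0.0268] jaw face [ 0.0726 -0.0202] [0.074  0.0236]
[[0.5104, -0.106, 0.022], [0.481, -0.1527, 0.022], [0.4123, -0.112, 0.022], [0.4427, -0.0644, 0.022]] [[0.5098, -0.1037, 0.022], [0.4798, -0.1503, 0.022], [0.4099, -0.1109, 0.022], [0.4418, -0.0632, 0.022]]
[ 0.4616 -0.1088 -0.55  ] -31.513776515308876 [-0.05  0.02  0.26 -0.04 -0.1  -0.16 -0.11  0.17]
scene [ 0.46034979 -0.10701519  0.022     ]
```

```bash
cat >> h.py <<'E'
from scipy.spatial.transform import Rotation as Ro
GD=r.grip_depth
def tool(xaz,tilt,flip=False):
    """xaz deg: azimuth u; tilt deg: tool z=(sin(tilt)*u,-cos(tilt)); y=horizontal normal; x=y x z"""
    a,t=np.radians([xaz,tilt]);u=np.array([np.cos(a),np.sin(a),0]);z=np.sin(t)*u-np.array([0,0,np.cos(t)])
    y=np.array([np.sin(a),-np.cos(a),0])*(-1 if flip else 1);return np.c_[np.cross(y,z),y,z]
def step(p0,R0,g,R):
    """numbers to bring grasp point to g with orientation R"""
    p=np.asarray(g)-R[:,2]*GD
    d=R0.T@(p-p0)/.15;w=Ro.from_matrix(R0.T@R).as_rotvec()/np.pi
    d,w=d.round(3),w.round(4)
    print("d",d.tolist(),"w",w.tolist(),"" if abs(d).max()<=1 else "TOO FAR","tcp",p.round(3))
    return p0+R0@d*.15,R0@Ro.from_rotvec(w*np.pi).as_matrix()
def now():
    s=r.observe();return s["position"],s["orientation"]
E
python3 - <<'E'
from h import *
p,R=now()
g0=p+R[:,2]*GD; u=np.array([np.cos(np.radians(-31.3)),np.sin(np.radians(-31.3)),0])
gt=np.array([.461,-.108,0])+u*.012+[0,0,.12]
for k,(tl) in zip((.27,.53,.8,1),(0,0,-15,-25)):
    az=[2,-13,-25,-31.3][(.27,.53,.8,1).index(k)]
    p,R=step(p,R,g0+(gt-g0)*k,tool(az,tl))
    print(R.round(2).tolist())
E
```

```text
d [0.749, -0.587, 0.234] w [0.0, 0.0, 0.0846]  tcp [ 0.252 -0.432  0.37 ]
[[1.0, 0.04, 0.0], [0.04, -1.0, -0.0], [0.0, 0.0, -1.0]]
d [0.548, -0.736, 0.225] w [0.0, -0.0, 0.0834]  tcp [ 0.33  -0.319  0.336]
[[0.97, -0.23, 0.0], [-0.23, -0.97, -0.0], [0.0, 0.0, -1.0]]
d [0.613, -0.829, 0.27] w [0.0087, -0.083, 0.0663]  tcp [ 0.447 -0.218  0.295]
[[0.88, -0.42, -0.23], [-0.41, -0.91, 0.11], [-0.26, 0.0, -0.97]]
d [0.335, -0.647, 0.153] w [0.012, -0.0555, 0.0329]  tcp [ 0.527 -0.148  0.26 ]
[[0.77, -0.52, -0.36], [-0.47, -0.85, 0.22], [-0.42, 0.0, -0.91]]
```

Request:
play_rows:
  grip: [-1,-1,-1]
  delta_pos:
    - [0.37,-0.29,0.12]
    - [0.749,-0.587,0.234]
    - [0.749,-0.587,0.234]
  angular:
    - [0,0,0.042]
    - [0,0,0.0846]
    - [0,0,0.0846]

```text
t: 1.02
position: [0.2525, -0.4289, 0.3688]
orientation: [[0.999, 0.037, -0.0], [0.037, -0.999, 0.003], [-0.0, -0.003, -1.0]]
contact_force: [-0.9, -0.3, -0.6]
grip_width: 0.0857
grasp_force: 0.0
```

Request:
play_rows:
  grip: [-1,-1,-1]
  delta_pos:
    - [0.27,-0.37,0.11]
    - [0.548,-0.736,0.225]
    - [0.548,-0.736,0.225]
  angular:
    - [0,0,0.042]
    - [0,0,0.0834]
    - [0,0,0.0834]

```text
t: 1.4
position: [0.3307, -0.3163, 0.3353]
orientation: [[0.975, -0.221, -0.001], [-0.221, -0.975, 0.001], [-0.001, -0.001, -1.0]]
contact_force: [-0.3, -0.9, -0.2]
grip_width: 0.0855
grasp_force: 0.0
```

```bash
cat > log.py <<'E'
import json
from station import r
s=r.observe();open('log.jsonl','a').write(json.dumps([list(map(float,s['qpos'])),list(map(float,s['position'])),[list(map(float,x)) for x in s['orientation']]])+'\n')
E
python3 log.py
```

Request:
play_rows:
  grip: [-1,-1,-1,-1]
  delta_pos:
    - [0.3,-0.41,0.13]
    - [0.613,-0.829,0.27]
    - [0.613,-0.829,0.27]
    - [0.613,-0.829,0.27]
  angular:
    - [0.0044,-0.0415,0.033]
    - [0.0087,-0.083,0.0663]
    - [0.0087,-0.083,0.0663]
    - [0.0087,-0.083,0.0663]

```text
t: 1.9
position: [0.4494, -0.218, 0.2946]
orientation: [[0.877, -0.419, -0.235], [-0.405, -0.908, 0.108], [-0.258, -0.0, -0.966]]
contact_force: [-0.4, -0.4, 0.1]
grip_width: 0.0849
grasp_force: 0.0
```

```bash
python3 log.py
```

Request:
play_rows:
  grip: [-1,-1,-1,-1]
  delta_pos:
    - [0.17,-0.32,0.075]
    - [0.335,-0.647,0.153]
    - [0.335,-0.647,0.153]
    - [0.335,-0.647,0.153]
  angular:
    - [0.006,-0.028,0.016]
    - [0.012,-0.0555,0.0329]
    - [0.012,-0.0555,0.0329]
    - [0.012,-0.0555,0.0329]

```text
t: 2.4
position: [0.5267, -0.1496, 0.2604]
orientation: [[0.775, -0.519, -0.361], [-0.471, -0.855, 0.218], [-0.422, 0.001, -0.907]]
contact_force: [0.7, -0.6, 0.7]
grip_width: 0.0855
grasp_force: 0.0
```

```bash
python3 log.py; cat > kin.py <<'E'
import numpy as np,json
from scipy.optimize import least_squares
from scipy.spatial.transform import Rotation as Ro
D=[json.loads(l) for l in open('log.jsonl')]
D.append([[-1.391,.276,1.505,0,1.361,-.121],[.1703,-.549,.4038],None])
z=lambda a:Ro.from_euler('z',a).as_matrix();y=lambda a:Ro.from_euler('y',a).as_matrix()
def fk(q,v):
    b,h,a1,L2,a3,L3,d=v
    A=z(q[0]);B=A@y(q[1]);C=B@y(q[2]);W=C@z(q[3])@y(q[4])
    return A@[a1,b,h]+B@[0,0,L2]+C@[a3,0,L3]+W@[0,0,d],W@z(q[5])@z(np.pi/2)
E
python3 - <<'E'
from kin import *
from h import now
for q,p,R in D:
    print(np.round(q,3),np.round(p,4)); 
    if R: print(np.abs(fk(q,np.zeros(7))[1]-R).max())
f=lambda v:np.concatenate([np.concatenate([(fk(q,v)[0]-p) for q,p,R in D]),1e-3*(v-[.069,.18,0,.45,0,.4,.1])])
o=least_squares(f,[.069,.18,0,.45,0,.4,.1]);print(o.x.round(4),np.abs(o.fun[:-7]).max())
p,R=now();print((p+R[:,2]*.1547).round(4),R.round(3).tolist())
E
```

```text
[-0.915  0.154  1.853  0.     1.136  0.878] [ 0.3307 -0.3163  0.3353]
3.3306690738754696e-16
[-0.577  0.328  1.739 -0.038  1.333  1.44 ] [ 0.4494 -0.218   0.2946]
4.163336342344337e-16
[-0.422  0.474  1.621  0.051  1.478  1.679] [ 0.5267 -0.1496  0.2604]
3.3306690738754696e-16
[-1.391  0.276  1.505  0.     1.361 -0.121] [ 0.1703 -0.549   0.4038]
[0.0694 0.1352 0.0025 0.6308 0.0603 0.4181 0.1921] 0.0001319208224102586
[ 0.4708 -0.1159  0.1201] [[0.775, -0.519, -0.361], [-0.471, -0.855, 0.218], [-0.422, 0.001, -0.907]]
```

```bash
cat >> kin.py <<'E'
from h import tool,GD
V=np.array([.0694,.1352,.0025,.6308,.0603,.4181,.1921])
lo=np.array([-2.89,-.75,.22,-1.18,.11,-2.7])+.02;hi=np.array([2.89,2.08,2.7,4.32,2.71,2.7])-.02
def ik(g,R,q0s):
    p=np.asarray(g)-R[:,2]*GD;best=None
    def f(q):
        a,W=fk(q,V);return np.r_[(a-p)*5,Ro.from_matrix(R.T@W).as_rotvec()]
    for q0 in q0s:
        o=least_squares(f,np.clip(q0,lo,hi),bounds=(lo,hi))
        if best is None or o.cost<best.cost-1e-9: best=o
    return best.x,best.cost
E
cat > t.py <<'E'
from kin import *
q0=[-.42,.47,1.62,.05,1.48,1.68]
seeds=[q0,[0,.5,1.6,.05,1.3,-1.5],[.2,.5,1.6,1,1,0],[.2,.5,1.6,-1,1,0],[.2,.5,1.6,3,1,0]]
for fl in (0,1):
    print("final",fl)
    for tl in (0,20,30,40,50): 
        q,c=ik([.523,.21,.041],tool(101.3,tl,fl),seeds);print(tl,q.round(2),round(c,5))
    for az in (-31,0,30,60,90):
        for tl in (65,-25,-40,-50,-60):
            q,c=ik([.48,-.05,.055],tool(az,tl,fl),seeds);print("stand",az,tl,q.round(2),round(c,5))
E
python3 t.py
```

```text
final 0
0 [ 0.26  0.45  1.82 -0.    0.87  0.06] 0.0
20 [ 0.04  0.47  1.86  0.44  0.92 -0.44] 0.0
30 [-0.05  0.51  1.87  0.61  1.   -0.65] 0.0
40 [-0.14  0.57  1.88  0.75  1.1  -0.83] 0.0
50 [-0.21  0.64  1.88  0.85  1.21 -0.97] 0.0
stand -31 65 [ 0.24  0.76  2.68  3.91  1.3  -1.37] 0.00558
stand -31 -25 [-0.32  0.54  1.71  0.1   1.33  1.75] 0.0
stand -31 -40 [-0.34  0.68  1.56  0.13  1.59  1.73] 0.0
stand -31 -50 [-0.35  0.77  1.48  0.15  1.75  1.72] 0.0
stand -31 -60 [-0.36  0.86  1.41  0.16  1.9   1.72] 0.0
stand 0 65 [-0.62  0.55  2.68  2.46  0.99 -1.59] 0.06151
stand 0 -25 [-0.19  0.55  1.68 -0.08  1.34  1.42] 0.0
stand 0 -40 [-0.17  0.69  1.53 -0.11  1.61  1.44] 0.0
stand 0 -50 [-0.16  0.79  1.44 -0.13  1.78  1.44] 0.0
stand 0 -60 [-0.15  0.88  1.36 -0.14  1.94  1.44] 0.0
stand 30 65 [-1.02  0.75  2.6   1.69  1.15 -1.8 ] 0.0
stand 30 -25 [-0.08  0.52  1.73 -0.25  1.26  1.09] 0.0
stand 30 -40 [-0.01  0.66  1.6  -0.33  1.51  1.17] 0.0
stand 30 -50 [ 0.02  0.75  1.53 -0.38  1.66  1.19] 0.0
stand 30 -60 [ 0.04  0.85  1.46 -0.43  1.81  1.21] 0.0
stand 60 65 [-0.94  0.69  2.2   1.07  
[... 1413 characters left out ...]
 [-0.01  0.66  1.6  -0.33  1.51 -1.98] 0.0
stand 30 -50 [ 0.02  0.75  1.53 -0.38  1.66 -1.95] 0.0
stand 30 -60 [ 0.04  0.85  1.46 -0.43  1.81 -1.93] 0.0
stand 60 65 [-0.94  0.69  2.2   1.07  1.25  1.82] 0.0
stand 60 -25 [ 0.01  0.47  1.85 -0.42  1.1  -2.36] 0.0
stand 60 -40 [ 0.12  0.59  1.77 -0.56  1.3  -2.19] 0.0
stand 60 -50 [ 0.18  0.68  1.72 -0.63  1.43 -2.12] 0.0
stand 60 -60 [ 0.22  0.77  1.68 -0.69  1.56 -2.06] 0.0
stand 90 65 [-0.76  0.76  1.85  0.71  1.53  1.95] 0.0
stand 90 -25 [ 0.06  0.4   2.   -0.59  0.86 -2.67] 0.0
stand 90 -40 [ 0.21  0.49  2.   -0.84  1.01 -2.34] 0.0
stand 90 -50 [ 0.29  0.58  2.   -0.95  1.13 -2.18] 0.0
stand 90 -60 [ 0.35  0.68  1.99 -1.02  1.26 -2.04] 0.0
```

```bash
python3 - <<'E'
from h import *
p,R=now()
step(p,R,[.4712,-.1142,.019],tool(-31.3,-25))
E
```

```text
d [0.282, -0.01, 0.613] w [0.0004, -0.0003, -0.0]  tcp [ 0.527 -0.148  0.159]
```

Request:
play_rows:
  grip: [-1,-1,-1,-1,-1,1,1,1,1,1,1]
  delta_pos:
    - [0.09,-0.003,0.2]
    - [0.18,-0.006,0.4]
    - [0.24,-0.01,0.52]
    - [0.282,-0.01,0.613]
    - [0.282,-0.01,0.613]
    - [0.282,-0.01,0.613]
    - [0.282,-0.01,0.613]
    - [0.282,-0.01,0.613]
    - [0.282,-0.01,0.613]
    - [0.282,-0.01,0.613]
    - [0.282,-0.01,0.613]
  angular:
    - [0,0,0]
    - [0,0,0]
    - [0,0,0]
    - [0,0,0]
    - [0,0,0]
    - [0,0,0]
    - [0,0,0]
    - [0,0,0]
    - [0,0,0]
    - [0,0,0]
    - [0,0,0]

```text
t: 3.78
position: [0.528, -0.147, 0.1603]
orientation: [[0.775, -0.519, -0.359], [-0.471, -0.855, 0.218], [-0.42, 0.0, -0.907]]
contact_force: [1.1, -2.0, 5.5]
grip_width: 0.055
grasp_force: 64.7
```

```bash
python3 - <<'E'
from h import *
from kin import ik
p,R=now(); print((p+R[:,2]*GD).round(4),r.observe()["qpos"].round(2))
q=r.observe()["qpos"]
for g,az,tl in [([.48,-.09,.15],-31.3,-25),([.48,-.06,.20],6,5),([.48,-.05,.2],43,35),([.48,-.05,.2],80,65),([.48,-.05,.06],80,65)]:
    p,R=step(p,R,g,tool(az,tl)); q,c=ik(g,R,[q]);print(q.round(2),round(c,6))
E
```

```text
[ 0.4725 -0.1133  0.0199] [-0.42  0.59  1.72  0.06  1.27  1.67]
d [-0.396, -0.159, -0.771] w [0.0, -0.0009, 0.0001]  tcp [ 0.536 -0.124  0.29 ]
[-0.38  0.45  1.58  0.07  1.54  1.72] 0.0
d [-0.734, -0.116, -0.128] w [-0.0363, 0.1607, -0.2064]  tcp [ 0.467 -0.061  0.354]
[-0.29  0.13  1.83  0.04  1.1   1.16] 0.0
d [-0.39, 0.29, 0.149] w [0.071, 0.1608, -0.1953]  tcp [ 0.415 -0.111  0.327]
[-0.69  0.09  2.06  0.72  1.03 -0.26] 0.0
d [-0.362, 0.562, 0.247] w [0.1593, 0.1608, -0.1336]  tcp [ 0.456 -0.188  0.265]
[-0.83  0.5   1.87  0.81  1.65 -0.98] 0.0
d [-0.845, 0.0, 0.394] w [-0.0, -0.0, -0.0]  tcp [ 0.456 -0.188  0.125]
[-0.83  0.72  1.96  0.81  1.44 -1.21] 0.0
```

Request:
play_rows:
  grip: [1,1,1,1]
  delta_pos:
    - [-0.13,-0.05,-0.26]
    - [-0.396,-0.159,-0.771]
    - [-0.396,-0.159,-0.771]
    - [-0.396,-0.159,-0.771]
  angular:
    - [0,0,0]
    - [0,0,0]
    - [0,0,0]
    - [0,0,0]

```text
t: 4.28
position: [0.536, -0.1234, 0.2907]
orientation: [[0.777, -0.519, -0.357], [-0.471, -0.855, 0.217], [-0.418, -0.001, -0.909]]
contact_force: [-0.2, 0.2, -1.9]
grip_width: 0.0547
grasp_force: 64.4
```

Request:
play_rows:
  grip: [1,1,1,1,1,1]
  delta_pos:
    - [-0.15,-0.02,-0.03]
    - [-0.3,-0.05,-0.05]
    - [-0.45,-0.07,-0.08]
    - [-0.6,-0.1,-0.1]
    - [-0.734,-0.116,-0.128]
    - [-0.734,-0.116,-0.128]
  angular:
    - [-0.0073,0.032,-0.041]
    - [-0.0145,0.064,-0.0826]
    - [-0.0218,0.0964,-0.1238]
    - [-0.029,0.1286,-0.165]
    - [-0.0363,0.1607,-0.2064]
    - [-0.0363,0.1607,-0.2064]

```text
t: 5.03
position: [0.4644, -0.0605, 0.3519]
orientation: [[0.991, 0.104, 0.084], [0.103, -0.995, 0.01], [0.085, -0.001, -0.996]]
contact_force: [-0.1, -0.8, -2.3]
grip_width: 0.0549
grasp_force: 64.4
```

Request:
play_rows:
  grip: [1,1,1,1,1,1,1]
  delta_pos:
    - [-0.08,0.06,0.03]
    - [-0.16,0.12,0.06]
    - [-0.23,0.17,0.09]
    - [-0.31,0.23,0.12]
    - [-0.39,0.29,0.149]
    - [-0.39,0.29,0.149]
    - [-0.39,0.29,0.149]
  angular:
    - [0.0142,0.0322,-0.0391]
    - [0.0284,0.0643,-0.0781]
    - [0.0426,0.0965,-0.1172]
    - [0.0568,0.1286,-0.1562]
    - [0.071,0.1608,-0.1953]
    - [0.071,0.1608,-0.1953]
    - [0.071,0.1608,-0.1953]

```text
t: 5.9
position: [0.4148, -0.1117, 0.3237]
orientation: [[0.604, 0.679, 0.417], [0.555, -0.734, 0.392], [0.572, -0.005, -0.82]]
contact_force: [-0.5, -0.4, -1.6]
grip_width: 0.0548
grasp_force: 64.4
```

Request:
play_rows:
  grip: [1,1,1,1,1,1,1]
  delta_pos:
    - [-0.07,0.11,0.05]
    - [-0.14,0.22,0.1]
    - [-0.22,0.34,0.15]
    - [-0.29,0.45,0.2]
    - [-0.362,0.562,0.247]
    - [-0.362,0.562,0.247]
    - [-0.362,0.562,0.247]
  angular:
    - [0.0319,0.0322,-0.0267]
    - [0.0637,0.0643,-0.0534]
    - [0.0956,0.0965,-0.08]
    - [0.1274,0.1286,-0.107]
    - [0.1593,0.1608,-0.1336]
    - [0.1593,0.1608,-0.1336]
    - [0.1593,0.1608,-0.1336]

```text
t: 6.78
position: [0.4553, -0.1874, 0.2637]
orientation: [[0.076, 0.985, 0.157], [0.417, -0.174, 0.892], [0.906, -0.002, -0.424]]
contact_force: [-1.0, -0.3, -1.9]
grip_width: 0.0547
grasp_force: 64.5
```

```bash
python3 log.py; python3 - <<'E'
from h import *
p,R=now(); print((p+R[:,2]*GD).round(4),R.round(3).tolist(),tool(80,65).round(3).tolist())
t=r.read_camera("top");s=r.read_camera("scene")
cv2.imwrite("pics/lift.png",np.hstack([crop(t,300,130,400,230,4),crop(s,270,130,370,230,4)]))
E
```

```text
[ 0.4796 -0.0494  0.1982] [[0.076, 0.985, 0.157], [0.417, -0.174, 0.892], [0.906, -0.002, -0.424]] [[0.073, 0.985, 0.157], [0.416, -0.174, 0.893], [0.906, 0.0, -0.423]]
```

View pics/lift.png

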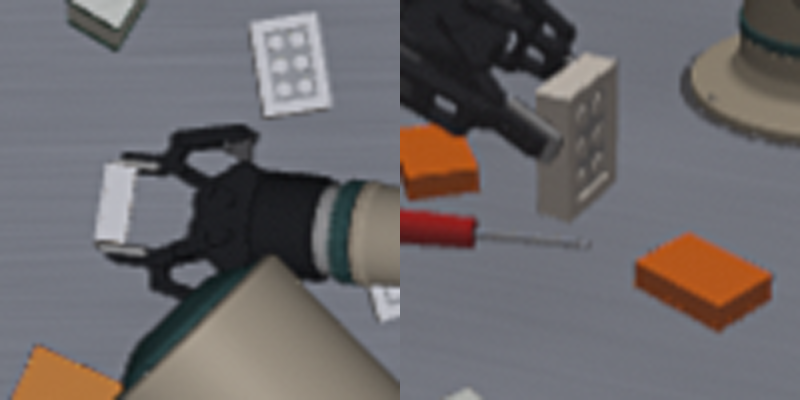

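```bash
python3 - <<'E'
from h import *
p,R=now()
step(p,R,[.48,-.05,.0545],tool(80,65)); step(p,R,[.48,-.05,.0515],tool(80,65))
E
```

```text
d [-0.877, 0.006, 0.403] w [0.0001, 0.0005, -0.0]  tcp [ 0.456 -0.188  0.12 ]
d [-0.896, 0.006, 0.412] w [0.0001, 0.0005, -0.0]  tcp [ 0.456 -0.188  0.117]
```

Request:
play_rows:
  grip: [1,1,1,1,1,1,1]
  delta_pos:
    - [-0.2,0,0.09]
    - [-0.4,0,0.18]
    - [-0.6,0.003,0.275]
    - [-0.75,0.006,0.345]
    - [-0.84,0.006,0.386]
    - [-0.877,0.006,0.403]
    - [-0.877,0.006,0.403]
  angular:
    - [0,0,0]
    - [0,0,0]
    - [0,0,0]
    - [0,0,0]
    - [0,0,0]
    - [0,0,0]
    - [0,0,0]

```text
t: 7.75
position: [0.4562, -0.1887, 0.1197]
orientation: [[0.073, 0.985, 0.158], [0.416, -0.174, 0.892], [0.906, 0.001, -0.423]]
contact_force: [0.6, 0.7, -2.1]
grip_width: 0.0545
grasp_force: 64.5
```

Request:
play_rows:
  grip: [1,1,1]
  delta_pos:
    - [-0.006,0,0.003]
    - [-0.012,0,0.006]
    - [-0.012,0,0.006]
  angular:
    - [0,0,0]
    - [0,0,0]
    - [0,0,0]

```text
t: 8.12
position: [0.4562, -0.1888, 0.118]
orientation: [[0.072, 0.985, 0.158], [0.415, -0.174, 0.893], [0.907, 0.001, -0.421]]
contact_force: [-1.1, -0.9, 4.7]
grip_width: 0.0548
grasp_force: 64.9
```

Request:
play_rows:
  grip: [-1,-1,-1,-1,-1,-1,-1,-1]
  delta_pos:
    - [0,0,0]
    - [0,0,0]
    - [0,0,0]
    - [0,0,0]
    - [0,0,-0.15]
    - [0,0,-0.4]
    - [0,0,-0.7]
    - [0,0,-0.7]
  angular:
    - [0,0,0]
    - [0,0,0]
    - [0,0,0]
    - [0,0,0]
    - [0,0,0]
    - [0,0,0]
    - [0,0,0]
    - [0,0,0]

```text
t: 9.12
position: [0.4396, -0.2866, 0.1629]
orientation: [[0.072, 0.984, 0.162], [0.421, -0.177, 0.89], [0.904, 0.005, -0.427]]
contact_force: [0.9, 1.0, 0.5]
grip_width: 0.0858
grasp_force: 0.0
```

```bash
python3 - <<'E'
from h import *
from kin import ik
t=r.read_camera("top");s=r.read_camera("scene")
cv2.imwrite("pics/stand.png",np.hstack([crop(t,310,155,370,215,6),crop(s,290,150,350,210,6)]))
for p in (t,s):
    for d in r.masks_of(p,"case"): print(round(d["confidence"],2),d["box"])
# predicted standing case outline
a=np.radians(80);u=np.array([np.cos(a),np.sin(a),0]);v=np.array([u[1],-u[0],0])
c=np.array([.4562,-.1888,0])+.1547*.907*u;c[:2]=c[:2]+.009*u[:2];c[2]=0;print("case centre",c)
K=np.array([c+i*.011*u+j*.028*v+[0,0,.08] for i,j in ((-1,-1),(-1,1),(1,1),(1,-1))])
print(w2px(t,K).round(1).tolist(),w2px(s,K).round(1).tolist())
p,R=now();q=r.observe()["qpos"];R0=R
for g,az,tl in [([.48,-.1,.2],80,45),([.48,-.02,.22],80,5),([.49,.0,.22],80,-30),([.488,.02,.14],80,-50)]:
    p,R=step(p,R,g,tool(az,tl)); q,cc=ik(g,R,[q]);print(q.round(2),round(cc,6))
E
```

```text
0.82 [380.6, 248.6, 405.2, 269.9]
0.81 [259.4, 216.0, 286.0, 243.7]
0.63 [302.8, 216.8, 330.7, 244.7]
0.48 [324.8, 174.5, 334.0, 195.0]
0.95 [302.4, 195.5, 324.5, 232.7]
0.95 [380.3, 197.8, 414.5, 223.1]
0.8 [328.9, 189.7, 359.6, 214.7]
0.51 [372.8, 230.1, 521.3, 279.0]
0.5 [267.7, 159.9, 286.0, 181.0]
case centre [ 0.48212791 -0.0417555   0.        ]
[[330.3, 194.0], [332.9, 176.7], [326.1, 175.6], [323.4, 192.9]] [[315.2, 196.0], [303.6, 206.9], [311.5, 209.5], [322.9, 198.4]]
d [1.111, 0.056, 0.049] w [-0.0002, -0.1114, -0.0002] TOO FAR tcp [ 0.461 -0.208  0.309]
[-0.79  0.37  1.77  0.62  1.53 -0.81] 0.0
d [1.128, -0.092, 0.518] w [0.0, -0.2222, 0.0] TOO FAR tcp [ 0.478 -0.033  0.374]
[-0.25  0.15  1.75  0.09  1.25 -0.11] 0.0
d [0.734, 0.042, 0.199] w [0.0, -0.1945, 0.0]  tcp [0.503 0.076 0.354]
[ 0.19  0.29  1.69 -0.49  1.39  0.51] 0.0
d [0.732, -0.036, 0.459] w [0.0, -0.1111, -0.0]  tcp [0.509 0.137 0.239]
[ 0.37  0.53  1.75 -0.72  1.46  0.86] 0.0
```

View pics/stand.png

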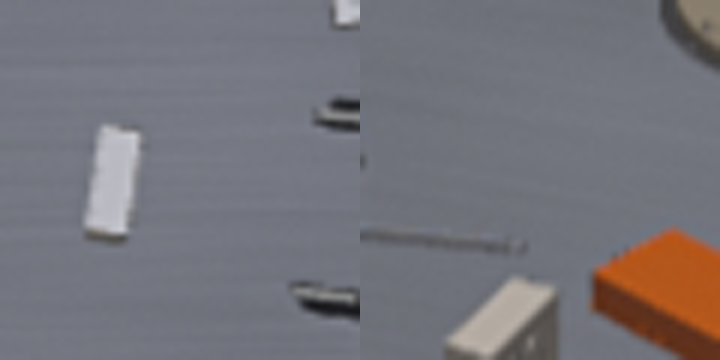

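```bash
python3 - <<'E'
from h import *
from kin import ik
p,R=now();q=r.observe()["qpos"]
a=np.radians(80);u=np.array([np.cos(a),np.sin(a),0])
c=np.array([.4815,-.0425,.052]);Rf=tool(80,-50);gf=c+Rf[:,2]*.004
for g,az,tl in [([.468,-.11,.17],80,50),([.475,-.06,.21],80,20),([.482,-.02,.21],80,-10),(gf-Rf[:,2]*.105+[0,0,.05],80,-40),(gf-Rf[:,2]*.085,80,-50),(gf,80,-50)]:
    p,R=step(p,R,g,tool(az,tl)); q,cc=ik(g,R,[q]);print(q.round(2),round(cc,6))
print(gf)
E
```

```text
d [0.81, -0.011, 0.034] w [-0.0002, -0.0836, -0.0002]  tcp [ 0.447 -0.227  0.269]
[-0.85  0.44  1.82  0.64  1.53 -0.92] 0.0
d [0.936, -0.011, 0.225] w [0.0, -0.1667, 0.0]  tcp [ 0.466 -0.112  0.355]
[-0.51  0.19  1.78  0.34  1.31 -0.45] 0.0
d [0.77, -0.001, 0.23] w [0.0, -0.1667, 0.0]  tcp [0.487 0.006 0.362]
[-0.06  0.19  1.74 -0.18  1.24  0.18] 0.0
d [0.928, 0.023, 0.357] w [0.0, -0.1666, -0.0]  tcp [0.512 0.132 0.285]
[ 0.33  0.43  1.71 -0.61  1.42  0.72] 0.0
d [0.37, -0.0, 0.403] w [0.0, -0.0556, -0.0]  tcp [0.513 0.135 0.204]
[ 0.37  0.58  1.77 -0.73  1.4   0.9 ] 0.0
d [-0.0, -0.0, 0.566] w [0.0, 0.0, -0.0]  tcp [0.502 0.071 0.149]
[ 0.27  0.62  1.9  -0.82  1.23  0.98] 0.0
[ 0.48096791 -0.04551763  0.04942885]
```

Request:
play_rows:
  grip: [-1,-1,-1]
  delta_pos:
    - [0.4,0,0.017]
    - [0.81,-0.011,0.034]
    - [0.81,-0.011,0.034]
  angular:
    - [0,-0.04,0]
    - [0,-0.0836,0]
    - [0,-0.0836,0]

```text
t: 9.7
position: [0.4479, -0.224, 0.2735]
orientation: [[0.105, 0.986, 0.133], [0.637, -0.169, 0.752], [0.764, 0.006, -0.646]]
contact_force: [-0.3, -0.3, -0.1]
grip_width: 0.0854
grasp_force: 0.0
```

Request:
play_rows:
  grip: [-1,-1,-1,-1]
  delta_pos:
    - [0.31,-0.003,0.075]
    - [0.62,-0.007,0.15]
    - [0.936,-0.011,0.225]
    - [0.936,-0.011,0.225]
  angular:
    - [0,-0.0556,0]
    - [0,-0.111,0]
    - [0,-0.1667,0]
    - [0,-0.1667,0]

```text
t: 10.2
position: [0.4663, -0.1087, 0.3569]
orientation: [[0.155, 0.986, 0.06], [0.927, -0.166, 0.335], [0.341, 0.003, -0.94]]
contact_force: [-0.9, -0.5, -0.8]
grip_width: 0.0853
grasp_force: 0.0
```

Request:
play_rows:
  grip: [-1,-1,-1,-1]
  delta_pos:
    - [0.26,0,0.077]
    - [0.52,0,0.154]
    - [0.77,0,0.23]
    - [0.77,0,0.23]
  angular:
    - [0,-0.0556,0]
    - [0,-0.111,0]
    - [0,-0.1667,0]
    - [0,-0.1667,0]

```text
t: 10.7
position: [0.4872, 0.0091, 0.3598]
orientation: [[0.163, 0.986, -0.035], [0.971, -0.166, -0.171], [-0.174, -0.006, -0.985]]
contact_force: [-0.5, -0.1, -0.9]
grip_width: 0.0855
grasp_force: 0.0
```

Request:
play_rows:
  grip: [-1,-1,-1,-1]
  delta_pos:
    - [0.31,0.008,0.12]
    - [0.62,0.015,0.24]
    - [0.928,0.023,0.357]
    - [0.928,0.023,0.357]
  angular:
    - [0,-0.0556,0]
    - [0,-0.111,0]
    - [0,-0.1667,0]
    - [0,-0.1667,0]

```text
t: 11.2
position: [0.5129, 0.1322, 0.2794]
orientation: [[0.123, 0.985, -0.12], [0.753, -0.172, -0.635], [-0.646, -0.012, -0.763]]
contact_force: [-0.0, -0.4, -0.2]
grip_width: 0.0856
grasp_force: 0.0
```

```bash
python3 - <<'E'
from h import *
p,R=now();print((p+R[:,2]*GD).round(4))
Rf=tool(80,-50);gf=np.array([.481,-.0455,.0494])
p,R=step(p,R,gf-Rf[:,2]*.085,Rf);step(p,R,gf,Rf)
E
```

```text
[0.4943 0.034  0.1614]
d [0.343, 0.002, 0.374] w [-0.0023, -0.0542, 0.0032]  tcp [0.513 0.135 0.203]
d [-0.001, 0.0, 0.566] w [0.0, -0.0, 0.0]  tcp [0.502 0.071 0.149]
```

Request:
play_rows:
  grip: [-1,-1,-1,-1]
  delta_pos:
    - [0.17,0,0.19]
    - [0.343,0.002,0.374]
    - [0.343,0.002,0.374]
    - [0.343,0.002,0.374]
  angular:
    - [-0.001,-0.027,0.002]
    - [-0.0023,-0.0542,0.0032]
    - [-0.0023,-0.0542,0.0032]
    - [-0.0023,-0.0542,0.0032]

```text
t: 11.7
position: [0.514, 0.1326, 0.2102]
orientation: [[0.124, 0.984, -0.129], [0.634, -0.178, -0.752], [-0.763, 0.012, -0.646]]
contact_force: [0.4, 0.4, -0.2]
grip_width: 0.0856
grasp_force: 0.0
```

```bash
python3 - <<'E'
from h import *
p,R=now();print((p+R[:,2]*GD).round(4))
step(p,R,[.481,-.0455,.0494],tool(80,-50))
E
```

```text
[0.4941 0.0162 0.1103]
d [0.042, -0.013, 0.583] w [0.0012, -0.0013, -0.0039]  tcp [0.502 0.071 0.149]
```

Request:
play_rows:
  grip: [-1,-1,-1,-1,-1,-1]
  delta_pos:
    - [0.042,-0.013,0.1]
    - [0.042,-0.013,0.25]
    - [0.042,-0.013,0.4]
    - [0.042,-0.013,0.52]
    - [0.042,-0.013,0.583]
    - [0.042,-0.013,0.583]
  angular:
    - [0,0,0]
    - [0,0,0]
    - [0,0,0]
    - [0,0,0]
    - [0,0,0]
    - [0,0,0]

```text
t: 12.45
position: [0.5012, 0.0724, 0.1478]
orientation: [[0.123, 0.984, -0.127], [0.634, -0.176, -0.753], [-0.764, 0.012, -0.645]]
contact_force: [-0.5, 0.4, -0.4]
grip_width: 0.0855
grasp_force: 0.0
```

```bash
python3 - <<'E'
from h import *
p,R=now();print((p+R[:,2]*GD).round(4))
step(p,R,[.481,-.0455,.0494],tool(80,-50))
E
```

```text
[ 0.4816 -0.0441  0.048 ]
d [-0.01, 0.004, 0.001] w [0.0018, -0.001, -0.0035]  tcp [0.502 0.071 0.149]
```

Request:
play_rows:
  grip: [-1,-1,1,1,1,1,1,1]
  delta_pos:
    - [-0.01,0.004,0.001]
    - [-0.01,0.004,0.001]
    - [-0.01,0.004,0.001]
    - [-0.01,0.004,0.001]
    - [-0.01,0.004,0.001]
    - [-0.01,0.004,0.001]
    - [-0.01,0.004,0.001]
    - [-0.01,0.004,0.001]
  angular:
    - [0.0018,-0.001,-0.0035]
    - [0.0018,-0.001,-0.0035]
    - [0.0018,-0.001,-0.0035]
    - [0.0018,-0.001,-0.0035]
    - [0.0018,-0.001,-0.0035]
    - [0.0018,-0.001,-0.0035]
    - [0.0018,-0.001,-0.0035]
    - [0.0018,-0.001,-0.0035]

```text
t: 13.45
position: [0.5018, 0.0719, 0.1492]
orientation: [[0.112, 0.985, -0.132], [0.633, -0.173, -0.755], [-0.766, 0.001, -0.643]]
contact_force: [0.5, 2.3, 5.1]
grip_width: 0.0553
grasp_force: 63.6
```

```bash
python3 - <<'E'
from h import *
from kin import ik
p,R=now();q=r.observe()["qpos"];print((p+R[:,2]*GD).round(4),R.round(3).tolist())
for g,az,tl in [([.482,-.03,.15],80,-50),([.485,.0,.2],85,-20),([.49,.05,.2],91,10),([.515,.13,.2],101.3,40),([.523,.205,.16],101.3,40)]:
    p,R=step(p,R,g,tool(az,tl)); q,cc=ik(g,R,[q]);print(q.round(2),round(cc,6))
E
```

```text
[ 0.4814 -0.0449  0.0497] [[0.112, 0.985, -0.132], [0.633, -0.173, -0.755], [-0.766, 0.001, -0.643]]
d [-0.449, -0.012, -0.505] w [0.0004, 0.0, 0.0]  tcp [0.503 0.087 0.249]
[ 0.29  0.49  1.8  -0.77  1.41  0.82] 0.0
d [-0.643, -0.045, -0.229] w [-0.0161, 0.1666, -0.023]  tcp [0.49  0.053 0.345]
[ 0.1   0.23  1.76 -0.36  1.24  0.32] 0.0
d [-0.2, 0.022, 0.024] w [-0.003, 0.1665, -0.0336]  tcp [0.49  0.023 0.352]
[-0.16  0.19  1.77  0.18  1.22 -0.25] 0.0
d [0.017, 0.295, 0.232] w [0.0245, 0.1662, -0.0525]  tcp [0.534 0.032 0.319]
[-0.28  0.36  1.72  0.61  1.45 -0.68] 0.0
d [0.196, 0.15, 0.513] w [-0.0, 0.0, 0.0]  tcp [0.542 0.107 0.279]
[-0.15  0.41  1.77  0.68  1.31 -0.64] 0.0
```

Request:
play_rows:
  grip: [1,1,1,1]
  delta_pos:
    - [-0.15,-0.004,-0.17]
    - [-0.3,-0.008,-0.34]
    - [-0.449,-0.012,-0.505]
    - [-0.449,-0.012,-0.505]
  angular:
    - [0,0,0]
    - [0,0,0]
    - [0,0,0]
    - [0,0,0]

```text
t: 13.95
position: [0.5029, 0.0869, 0.2505]
orientation: [[0.115, 0.985, -0.129], [0.635, -0.173, -0.753], [-0.764, 0.004, -0.645]]
contact_force: [0.5, 0.4, -2.7]
grip_width: 0.0551
grasp_force: 63.9
```

Request:
play_rows:
  grip: [1,1,1,1,1]
  delta_pos:
    - [-0.16,-0.011,-0.057]
    - [-0.32,-0.022,-0.115]
    - [-0.48,-0.034,-0.17]
    - [-0.643,-0.045,-0.229]
    - [-0.643,-0.045,-0.229]
  angular:
    - [-0.004,0.0416,-0.0058]
    - [-0.008,0.0833,-0.0115]
    - [-0.012,0.125,-0.0173]
    - [-0.0161,0.1666,-0.023]
    - [-0.0161,0.1666,-0.023]

```text
t: 14.58
position: [0.4895, 0.0514, 0.3457]
orientation: [[0.086, 0.996, -0.028], [0.936, -0.09, -0.341], [-0.342, 0.003, -0.94]]
contact_force: [0.0, -0.3, -1.0]
grip_width: 0.0554
grasp_force: 63.8
```

Request:
play_rows:
  grip: [1,1,1,1,1]
  delta_pos:
    - [-0.05,0.005,0.006]
    - [-0.1,0.011,0.012]
    - [-0.15,0.017,0.018]
    - [-0.2,0.022,0.024]
    - [-0.2,0.022,0.024]
  angular:
    - [-0.0008,0.0416,-0.0084]
    - [-0.0015,0.0833,-0.0168]
    - [-0.0022,0.125,-0.0252]
    - [-0.003,0.1665,-0.0336]
    - [-0.003,0.1665,-0.0336]

```text
t: 15.2
position: [0.4901, 0.0221, 0.3494]
orientation: [[-0.013, 1.0, -0.008], [0.985, 0.014, 0.172], [0.172, -0.006, -0.985]]
contact_force: [-0.2, 0.5, -1.5]
grip_width: 0.055
grasp_force: 63.8
```

Request:
play_rows:
  grip: [1,1,1,1,1]
  delta_pos:
    - [0.004,0.074,0.058]
    - [0.008,0.147,0.116]
    - [0.013,0.22,0.174]
    - [0.017,0.295,0.232]
    - [0.017,0.295,0.232]
  angular:
    - [0.006,0.0416,-0.013]
    - [0.0122,0.0831,-0.0262]
    - [0.0184,0.1247,-0.0394]
    - [0.0245,0.1662,-0.0525]
    - [0.0245,0.1662,-0.0525]

```text
t: 15.82
position: [0.5346, 0.0324, 0.315]
orientation: [[-0.146, 0.98, -0.132], [0.753, 0.197, 0.628], [0.641, -0.008, -0.767]]
contact_force: [-0.5, -0.0, -0.7]
grip_width: 0.0552
grasp_force: 63.9
```

```bash
python3 - <<'E'
from h import *
p,R=now();print((p+R[:,2]*GD).round(4))
x=np.array([np.cos(np.radians(101.3)),np.sin(np.radians(101.3)),0]);g=np.array([.5219,.2229,0])+x*-.0107
print(g)
p,R=step(p,R,g+[0,0,.10],tool(101.3,40))
E
```

```text
[0.5142 0.1295 0.1963]
[0.52399662 0.21240742 0.        ]
d [-0.007, 0.171, 0.831] w [-0.0021, 0.0006, -0.0015]  tcp [0.543 0.115 0.219]
```

Request:
play_rows:
  grip: [1,1,1,1,1]
  delta_pos:
    - [-0.002,0.05,0.25]
    - [-0.004,0.11,0.55]
    - [-0.007,0.171,0.831]
    - [-0.007,0.171,0.831]
    - [-0.007,0.171,0.831]
  angular:
    - [-0.0021,0.0006,-0.0015]
    - [-0.0021,0.0006,-0.0015]
    - [-0.0021,0.0006,-0.0015]
    - [-0.0021,0.0006,-0.0015]
    - [-0.0021,0.0006,-0.0015]

```text
t: 16.45
position: [0.5438, 0.1155, 0.2226]
orientation: [[-0.157, 0.98, -0.121], [0.75, 0.198, 0.631], [0.642, 0.008, -0.766]]
contact_force: [0.4, -0.1, -2.2]
grip_width: 0.055
grasp_force: 64.4
```

```bash
python3 - <<'E'
from h import *
p,R=now();g=p+R[:,2]*GD;print(g.round(4),R.round(3).tolist())
t=r.read_camera("top");s=r.read_camera("scene")
cv2.imwrite("pics/over.png",np.hstack([crop(t,200,135,300,235,4),crop(s,370,180,470,280,4)]))
# predicted window-face corners: centre = g + x*.0097, z=g+.0024+.011
a=np.radians(101.3);x=np.array([np.cos(a),np.sin(a),0]);y=np.array([-x[1],x[0],0])
c=g+x*.0097+[0,0,.0134]
K=np.array([c+i*.04*x+j*.028*y for i,j in ((1,-1),(1,1),(-1,1),(-1,-1))])
for q,o in ((t,(200,135)),(s,(370,180))): print(((w2px(q,K)-o+.5)*4-.5).round(0).tolist())
step(p,R,[.52400,.2124,.045],tool(101.3,40));step(p,R,[.52400,.2124,.0385],tool(101.3,40))
E
```

```text
[0.5252 0.2131 0.1041] [[-0.157, 0.98, -0.121], [0.75, 0.198, 0.631], [0.642, 0.008, -0.766]]
[[116.0, 128.0], [130.0, 198.0], [231.0, 175.0], [216.0, 106.0]]
[[292.0, 203.0], [281.0, 141.0], [133.0, 129.0], [136.0, 190.0]]
d [-0.256, -0.006, 0.3] w [0.0017, 0.0001, 0.0021]  tcp [0.543 0.115 0.164]
d [-0.284, -0.007, 0.333] w [0.0017, 0.0001, 0.0021]  tcp [0.543 0.115 0.157]
```

View pics/over.png

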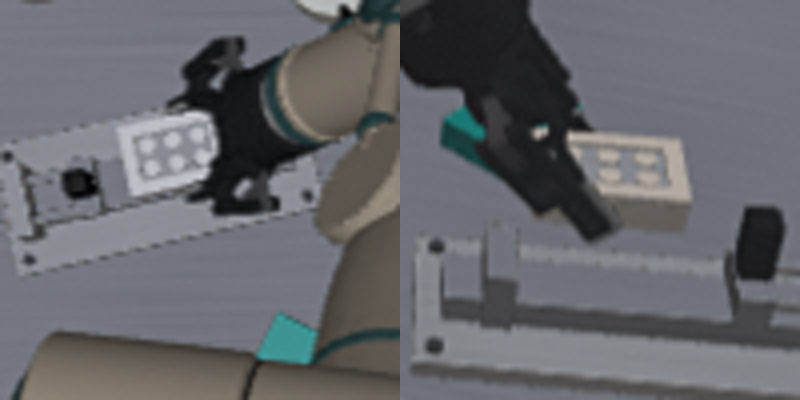

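Request:
play_rows:
  grip: [1,1,1,1,1,1]
  delta_pos:
    - [-0.064,-0.002,0.075]
    - [-0.128,-0.003,0.15]
    - [-0.192,-0.005,0.225]
    - [-0.235,-0.006,0.275]
    - [-0.256,-0.006,0.3]
    - [-0.256,-0.006,0.3]
  angular:
    - [0.0017,0.0001,0.0021]
    - [0.0017,0.0001,0.0021]
    - [0.0017,0.0001,0.0021]
    - [0.0017,0.0001,0.0021]
    - [0.0017,0.0001,0.0021]
    - [0.0017,0.0001,0.0021]

```text
t: 17.3
position: [0.5437, 0.1148, 0.1626]
orientation: [[-0.148, 0.981, -0.126], [0.75, 0.195, 0.632], [0.645, -0.0, -0.764]]
contact_force: [0.1, 0.2, -1.2]
grip_width: 0.0551
grasp_force: 64.5
```

```bash
python3 - <<'E'
from h import *
p,R=now();g=p+R[:,2]*GD;print(g.round(4),R.round(3).tolist(),r.observe()["contact_force"])
step(p,R,[.52400,.2124,.041],tool(101.3,40));step(p,R,[.52400,.2124,.038],tool(101.3,40))
E
```

```text
[0.5243 0.2126 0.0443] [[-0.148, 0.981, -0.126], [0.75, 0.195, 0.632], [0.645, -0.0, -0.764]] [ 0.14390965  0.17603533 -1.23755636]
d [-0.012, -0.001, 0.016] w [0.0002, -0.0008, -0.0004]  tcp [0.543 0.115 0.16 ]
d [-0.025, -0.001, 0.032] w [0.0002, -0.0008, -0.0004]  tcp [0.543 0.115 0.157]
```

Request:
play_rows:
  grip: [1,1,1]
  delta_pos:
    - [-0.006,0,0.008]
    - [-0.012,-0.001,0.016]
    - [-0.012,-0.001,0.016]
  angular:
    - [0,0,0]
    - [0,0,0]
    - [0,0,0]

```text
t: 17.68
position: [0.5435, 0.1149, 0.1601]
orientation: [[-0.149, 0.981, -0.125], [0.75, 0.195, 0.632], [0.644, 0.001, -0.765]]
contact_force: [-0.1, 0.0, -1.3]
grip_width: 0.0554
grasp_force: 64.5
```

Request:
play_rows:
  grip: [1,1,1]
  delta_pos:
    - [-0.006,0,0.008]
    - [-0.012,0,0.015]
    - [-0.012,0,0.015]
  angular:
    - [0,0,0]
    - [0,0,0]
    - [0,0,0]

```text
t: 18.05
position: [0.5436, 0.1149, 0.1573]
orientation: [[-0.149, 0.981, -0.125], [0.75, 0.195, 0.632], [0.645, 0.0, -0.764]]
contact_force: [-0.3, -0.7, 0.8]
grip_width: 0.055
grasp_force: 65.0
```

Request:
play_rows:
  grip: [1,1,-1,-1,-1,-1]
  delta_pos:
    - [-0.004,0,0.005]
    - [-0.004,0,0.005]
    - [-0.004,0,0.005]
    - [-0.004,0,0.005]
    - [-0.004,0,0.005]
    - [-0.004,0,0.005]
  angular:
    - [0,0,0]
    - [0,0,0]
    - [0,0,0]
    - [0,0,0]
    - [0,0,0]
    - [0,0,0]

```text
t: 18.8
position: [0.5435, 0.115, 0.156]
orientation: [[-0.149, 0.981, -0.125], [0.75, 0.195, 0.632], [0.644, 0.0, -0.765]]
contact_force: [-0.6, 0.6, -0.1]
grip_width: 0.0854
grasp_force: 0.0
```

Request:
play_rows:
  grip: [-1,-1,-1,-1,-1]
  delta_pos:
    - [0,0,-0.1]
    - [0,0,-0.3]
    - [0,0,-0.6]
    - [0,0,-0.9]
    - [0,0,-0.9]
  angular:
    - [0,0,0]
    - [0,0,0]
    - [0,0,0]
    - [0,0,0]
    - [0,0,0]

```text
t: 19.42
position: [0.562, 0.0273, 0.2625]
orientation: [[-0.151, 0.981, -0.118], [0.752, 0.192, 0.631], [0.642, 0.007, -0.767]]
contact_force: [0.3, 0.3, -0.0]
grip_width: 0.0854
grasp_force: 0.0
```

```bash
python3 - <<'E'
from h import *
p,R=now();g=p+R[:,2]*GD;print(g.round(4))
t=r.read_camera("top");s=r.read_camera("scene")
cv2.imwrite("pics/placed.png",np.vstack([crop(t,175,145,305,215,5)[:,:650],cv2.resize(crop(s,370,220,500,270,5),(650,250))]))
E
```

```text
[0.5438 0.1249 0.1439]
```

View pics/placed.png

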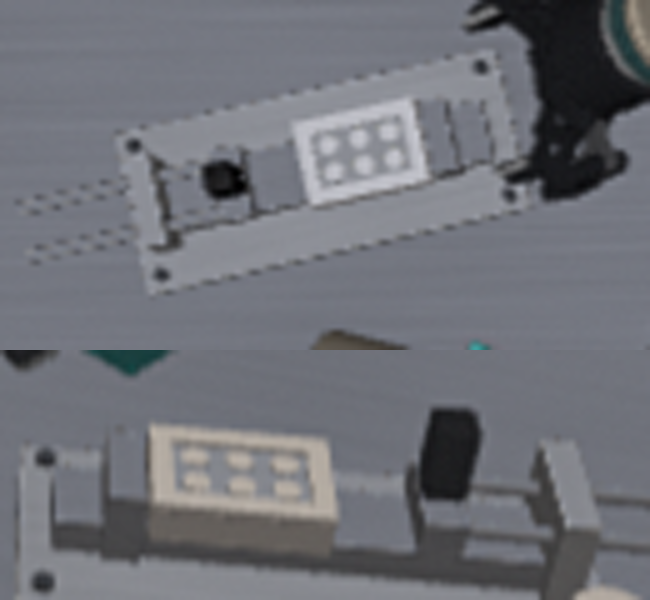

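```bash
python3 - <<'E'
from h import *
from kin import ik
t=r.read_camera("top")
cv=lambda a:(np.array(a,float)+.5)/5-.5+(175,145)
o=cv([(292,122),(413,97),(428,178),(308,207)])
a=np.radians(101.3);Rm=np.array([[np.cos(a),-np.sin(a)],[np.sin(a),np.cos(a)]])
L=lambda uv,z:((px2w(t,uv,z)[:,:2]-[.5219,.2229])@Rm)
l=L(o,.052);print("case local",l.round(4).tolist(),l.mean(0).round(4))
k=cv([(120,132),(493,52),(528,206),(152,294)]);l2=L(k,.012);print("plate",l2.round(4).tolist(),l2.mean(0).round(4))
pt=L(cv([(221,181)]),.09);print("post",pt)
e=np.degrees(np.arctan2(*(l[0]-l[1])[::-1])),np.degrees(np.arctan2(*(l[3]-l[2])[::-1]));print(e)
# free bed strips either side in scene; next path to post
p,R=now();q=r.observe()["qpos"]
x=np.array([np.cos(a),np.sin(a),0]);pw=np.array([.5219,.2229,0])+x*.083
print(pw)
for g,tl in [([.535,.14,.20],25),([.525,.21,.22],0),(pw+[0,0,.15],0),(pw+[0,0,.078],0)]:
    p,R=step(p,R,g,tool(101.3,tl));q,c=ik(g,R,[q]);print(q.round(2),round(c,6))
E
```

```text
case local [[0.0379, -0.0297], [-0.0422, -0.0285], [-0.0406, 0.0254], [0.0392, 0.0269]] [-0.0014 -0.0015]
plate [[0.1575, -0.0548], [-0.0965, -0.053], [-0.0973, 0.0533], [0.1584, 0.0558]] [0.0305 0.0003]
post [[0.08331447 0.00343824]]
(np.float64(-0.8608135924839365), np.float64(1.0238867130045368))
[0.50563647 0.30429102 0.        ]
d [0.592, -0.019, -0.209] w [0.0, -0.0841, -0.0005]  tcp [0.548 0.076 0.34 ]
[-0.13  0.32  1.66  0.42  1.34 -0.46] 0.0
d [0.919, 0.026, 0.175] w [-0.0, -0.1389, -0.0]  tcp [0.525 0.21  0.375]
[0.26 0.28 1.57 0.   1.29 0.06] 0.0
d [0.641, -0.004, 0.467] w [-0.0, -0.0, -0.0]  tcp [0.506 0.304 0.305]
[0.42 0.37 1.63 0.   1.15 0.23] 0.0
d [0.0, 0.0, 0.48] w [-0.0, -0.0, -0.0]  tcp [0.506 0.304 0.233]
[0.42 0.44 1.72 0.   0.99 0.23] 0.0
```

```bash
python3 - <<'E'
from h import *
a=np.radians(101.3);x=np.array([np.cos(a),np.sin(a)]);y=np.array([-x[1],x[0]])
for cam in ("top","scene"):
    t=r.read_camera(cam);g=cv2.cvtColor(t["color"],cv2.COLOR_RGB2GRAY).astype(np.float32)
    for n,x0,x1,z in (("case",-.036,.034,.052),("stop",-.06,-.048,.05),("bed",.046,.066,.03),("jaw",.077,.092,.05),("plate",-.03,.12,.012)):
        Y=np.arange(-.07 if n=="plate" else -.045,.07 if n=="plate" else .045,.0005);X=np.linspace(x0,x1,30)
        P=np.array([[*(np.array([.5219,.2229])+i*x+j*y),z] for i in X for j in Y])
        uv=w2px(t,P).astype(np.float32).reshape(len(X),len(Y),2)
        pr=np.median(cv2.remap(g,uv[...,0],uv[...,1],cv2.INTER_LINEAR),0);d=np.gradient(cv2.GaussianBlur(pr[None],(0,0),2)[0])
        pk=[i for i in range(2,len(d)-2) if abs(d[i])==abs(d[i-2:i+3]).max() and abs(d[i])>.8]
        print(cam,n,[(round(Y[i]*1e3,1),round(float(d[i]),1)) for i in pk])
E
```

```text
top case [(np.float64(-29.0), 4.3), (np.float64(-20.0), -4.2), (np.float64(-14.0), 2.3), (np.float64(-4.5), -3.0), (np.float64(3.0), 2.6), (np.float64(12.5), -2.3), (np.float64(17.5), 4.0), (np.float64(26.0), -7.2), (np.float64(31.5), 2.6)]
top stop [(np.float64(-24.5), -2.2), (np.float64(22.5), -5.1), (np.float64(28.0), 6.7)]
top bed [(np.float64(-20.5), -2.3), (np.float64(18.5), -1.7), (np.float64(23.5), 4.9)]
top jaw [(np.float64(-25.5), -1.9), (np.float64(-15.0), -9.3), (np.float64(-4.0), 1.0), (np.float64(0.5), -1.9), (np.float64(10.0), 9.7), (np.float64(23.0), -2.0), (np.float64(27.5), 5.2)]
top plate [(np.float64(-54.5), 2.6), (np.float64(-36.0), 2.3), (np.float64(-25.5), -2.7), (np.float64(11.5), 2.8), (np.float64(21.5), -1.9), (np.float64(25.0), 1.6), (np.float64(54.0), -3.7), (np.float64(59.0), 1.1)]
scene case [(np.float64(-27.0), 5.4), (np.float64(-17.5), -2.2), (np.float64(-12.0), 2.7), (np.float64(-3.5), -2.7), (np.float64(4.5), 2.8), (np.float64(13.5), -2.7), (np.float64(20.5), 3.8), (np.float64(30.0), -4.1)]
scene stop [(np.float64(-23.0), 3.5)]
scene bed [(np.float64(-36.5), -5.5), (np.float64(-18.0), 3.4), (np.float64(22.5), 1.5), (np.float64(34.5), -1.4)]
scene jaw [(np.float64(-21.5), 3.4), (np.float64(-4.0), -7.1), (np.float64(41.0), 3.1)]
scene plate [(np.float64(-64.5), -2.9), (np.float64(-53.0), 4.5), (np.float64(-16.5), -5.3), (np.float64(0.5), 1.8), (np.float64(21.0), 4.8), (np.float64(31.0), -2.5), (np.float64(65.0), -1.5)]
```

Request:
play_rows:
  grip: [-1,-1,-1,-1]
  delta_pos:
    - [0.2,-0.006,-0.07]
    - [0.4,-0.012,-0.14]
    - [0.592,-0.019,-0.209]
    - [0.592,-0.019,-0.209]
  angular:
    - [0,-0.028,0]
    - [0,-0.056,0]
    - [0,-0.0841,0]
    - [0,-0.0841,0]

```text
t: 20.18
position: [0.548, 0.0778, 0.342]
orientation: [[-0.181, 0.98, -0.081], [0.888, 0.198, 0.414], [0.422, 0.003, -0.907]]
contact_force: [-0.7, -0.0, -0.2]
grip_width: 0.0856
grasp_force: 0.0
```

Request:
play_rows:
  grip: [-1,-1,-1,-1]
  delta_pos:
    - [0.31,0.009,0.06]
    - [0.61,0.018,0.12]
    - [0.919,0.026,0.175]
    - [0.919,0.026,0.175]
  angular:
    - [0,-0.046,0]
    - [0,-0.0926,0]
    - [0,-0.1389,0]
    - [0,-0.1389,0]

```text
t: 20.68
position: [0.5245, 0.2139, 0.3737]
orientation: [[-0.202, 0.979, -0.002], [0.979, 0.202, 0.0], [0.001, -0.002, -1.0]]
contact_force: [-0.3, -0.7, -0.2]
grip_width: 0.0856
grasp_force: 0.0
```

Request:
play_rows:
  grip: [-1,-1,-1,-1,-1]
  delta_pos:
    - [0.3,0,0.15]
    - [0.641,-0.004,0.3]
    - [0.641,-0.004,0.467]
    - [0.641,-0.004,0.467]
    - [0.641,-0.004,0.467]
  angular:
    - [0,0,0]
    - [0,0,0]
    - [0,0,0]
    - [0,0,0]
    - [0,0,0]

```text
t: 21.3
position: [0.5071, 0.303, 0.3045]
orientation: [[-0.193, 0.981, -0.001], [0.981, 0.193, -0.001], [-0.0, -0.001, -1.0]]
contact_force: [-0.7, 0.3, 0.6]
grip_width: 0.0856
grasp_force: 0.0
```

```bash
python3 - <<'E'
from h import *
p,R=now();print((p+R[:,2]*GD).round(4))
a=np.radians(101.3);x=np.array([np.cos(a),np.sin(a),0]);y=np.array([-x[1],x[0],0])
step(p,R,np.array([.5219,.2229,.078])+x*.083-y*.0005,tool(101.3,0))
E
```

```text
[0.5069 0.303  0.1498]
d [0.01, -0.004, 0.479] w [-0.0003, 0.0001, -0.0009]  tcp [0.506 0.304 0.233]
```

Request:
play_rows:
  grip: [-1,-1,-1,-1,-1,1,1,1,1,1,1,1,1,1]
  delta_pos:
    - [0.01,-0.004,0.15]
    - [0.01,-0.004,0.3]
    - [0.01,-0.004,0.42]
    - [0.01,-0.004,0.479]
    - [0.01,-0.004,0.479]
    - [0.01,-0.004,0.479]
    - [0.01,-0.004,0.479]
    - [0.01,-0.004,0.479]
    - [0.01,-0.004,0.479]
    - [0.01,-0.004,0.479]
    - [0.01,-0.004,0.479]
    - [0.01,-0.004,0.479]
    - [0.01,-0.004,0.479]
    - [0.01,-0.004,0.479]
  angular:
    - [0,0,-0.0009]
    - [0,0,-0.0009]
    - [0,0,-0.0009]
    - [0,0,-0.0009]
    - [0,0,-0.0009]
    - [0,0,-0.0009]
    - [0,0,-0.0009]
    - [0,0,-0.0009]
    - [0,0,-0.0009]
    - [0,0,-0.0009]
    - [0,0,-0.0009]
    - [0,0,-0.0009]
    - [0,0,-0.0009]
    - [0,0,-0.0009]

```text
t: 23.05
position: [0.5046, 0.3055, 0.2336]
orientation: [[-0.198, 0.98, -0.002], [0.98, 0.198, -0.001], [-0.0, -0.002, -1.0]]
contact_force: [-4.0, -1.3, 5.8]
grip_width: 0.019
grasp_force: 60.7
```

Request:
play_rows:
  grip: [1,1,1,1,1,1]
  delta_pos:
    - [-0.04,0,0]
    - [-0.08,0,0]
    - [-0.12,0,0]
    - [-0.16,0,0]
    - [-0.2,0,0]
    - [-0.2,0,0]
  angular:
    - [0,0,0]
    - [0,0,0]
    - [0,0,0]
    - [0,0,0]
    - [0,0,0]
    - [0,0,0]

```text
t: 23.8
position: [0.5107, 0.2759, 0.2336]
orientation: [[-0.198, 0.98, -0.001], [0.98, 0.198, -0.001], [-0.0, -0.001, -1.0]]
contact_force: [-3.9, -0.1, 5.9]
grip_width: 0.019
grasp_force: 60.7
```

Request:
play_rows:
  grip: [1,1,1,1]
  delta_pos:
    - [-0.015,0,0]
    - [-0.03,0,0]
    - [-0.04,0,0]
    - [-0.04,0,0]
  angular:
    - [0,0,0]
    - [0,0,0]
    - [0,0,0]
    - [0,0,0]

```text
t: 24.3
position: [0.5118, 0.2705, 0.2336]
orientation: [[-0.198, 0.98, -0.001], [0.98, 0.198, -0.0], [0.0, -0.001, -1.0]]
contact_force: [-3.6, 1.6, 5.2]
grip_width: 0.0189
grasp_force: 60.6
```

Request:
play_rows:
  grip: [1,1,1]
  delta_pos:
    - [-0.005,0,0]
    - [-0.01,0,0]
    - [-0.01,0,0]
  angular:
    - [0,0,0]
    - [0,0,0]
    - [0,0,0]

```text
t: 24.68
position: [0.5121, 0.2691, 0.2336]
orientation: [[-0.198, 0.98, -0.001], [0.98, 0.198, 0.0], [0.0, -0.001, -1.0]]
contact_force: [-3.4, 0.5, 5.9]
grip_width: 0.0189
grasp_force: 60.7
```

Request:
play_rows:
  grip: [1,1,1]
  delta_pos:
    - [-0.005,0,0]
    - [-0.01,0,0]
    - [-0.01,0,0]
  angular:
    - [0,0,0]
    - [0,0,0]
    - [0,0,0]

```text
t: 25.05
position: [0.5124, 0.2678, 0.2336]
orientation: [[-0.198, 0.98, -0.001], [0.98, 0.198, 0.001], [0.001, -0.001, -1.0]]
contact_force: [-4.6, 3.2, 5.5]
grip_width: 0.0189
grasp_force: 60.6
```

Request:
play_rows:
  grip: [1,1,1]
  delta_pos:
    - [-0.005,0,0]
    - [-0.01,0,0]
    - [-0.01,0,0]
  angular:
    - [0,0,0]
    - [0,0,0]
    - [0,0,0]

```text
t: 25.42
position: [0.5125, 0.2669, 0.2336]
orientation: [[-0.197, 0.98, -0.002], [0.98, 0.197, 0.002], [0.002, -0.001, -1.0]]
contact_force: [-4.3, 3.9, 5.8]
grip_width: 0.0191
grasp_force: 60.5
```

Request:
play_rows:
  grip: [1,1,1]
  delta_pos:
    - [-0.007,0,0]
    - [-0.013,0,0]
    - [-0.013,0,0]
  angular:
    - [0,0,0]
    - [0,0,0]
    - [0,0,0]

```text
t: 25.8
position: [0.5126, 0.2663, 0.2336]
orientation: [[-0.197, 0.98, -0.002], [0.98, 0.197, 0.005], [0.006, -0.001, -1.0]]
contact_force: [-5.3, 10.1, 4.1]
grip_width: 0.0189
grasp_force: 60.4
```

Request:
play_rows:
  grip: [1,1,1]
  delta_pos:
    - [-0.007,0,0]
    - [-0.015,0,0]
    - [-0.015,0,0]
  angular:
    - [0,0,0]
    - [0,0,0]
    - [0,0,0]

```text
t: 26.18
position: [0.5127, 0.2657, 0.2336]
orientation: [[-0.196, 0.981, -0.003], [0.981, 0.196, 0.009], [0.01, -0.001, -1.0]]
contact_force: [-7.1, 16.9, 4.0]
grip_width: 0.0191
grasp_force: 60.3
```

Request:
play_rows:
  grip: [1,1,1,1]
  delta_pos:
    - [-0.006,0,0]
    - [-0.012,0,0]
    - [-0.012,0,0]
    - [-0.012,0,0]
  angular:
    - [0,0,0]
    - [0,0,0]
    - [0,0,0]
    - [0,0,0]

```text
t: 26.68
position: [0.5128, 0.2652, 0.2336]
orientation: [[-0.195, 0.981, -0.003], [0.981, 0.195, 0.012], [0.012, -0.0, -1.0]]
contact_force: [-8.0, 22.4, 4.1]
grip_width: 0.0191
grasp_force: 60.2
```

Request:
play_rows:
  grip: [-1,-1,-1,-1,-1,-1]
  delta_pos:
    - [0,0,0]
    - [0,0,0]
    - [0,0,0]
    - [0,0,0]
    - [0,0,0]
    - [0,0,0]
  angular:
    - [0,0,0]
    - [0,0,0]
    - [0,0,0]
    - [0,0,0]
    - [0,0,0]
    - [0,0,0]

```text
t: 27.42
position: [0.5148, 0.2598, 0.2331]
orientation: [[-0.197, 0.98, 0.0], [0.98, 0.197, -0.0], [-0.0, 0.0, -1.0]]
contact_force: [-0.3, 1.1, 0.1]
grip_width: 0.0854
grasp_force: 0.0
```

Request:
play_rows:
  grip: [-1,-1,-1,-1,-1]
  delta_pos:
    - [0,0,-0.2]
    - [0,0,-0.5]
    - [0,0,-0.95]
    - [0,0,-0.95]
    - [0,0,-0.95]
  angular:
    - [0,0,0]
    - [0,0,0]
    - [0,0,0]
    - [0,0,0]
    - [0,0,0]

```text
t: 28.05
position: [0.5144, 0.2599, 0.3757]
orientation: [[-0.197, 0.98, 0.001], [0.98, 0.197, -0.0], [-0.0, 0.001, -1.0]]
contact_force: [0.1, -0.3, -0.7]
grip_width: 0.0855
grasp_force: 0.0
```

Request:
play_rows:
  grip: [-1,-1,-1,-1]
  delta_pos:
    - [-0.4,0.1,0]
    - [-0.8,0.2,0]
    - [-0.95,0.3,0]
    - [-0.95,0.3,0]
  angular:
    - [0,0,0]
    - [0,0,0]
    - [0,0,0]
    - [0,0,0]

```text
t: 28.55
position: [0.5879, 0.128, 0.3735]
orientation: [[-0.195, 0.981, -0.003], [0.981, 0.195, -0.0], [0.0, -0.003, -1.0]]
contact_force: [0.6, 1.6, 0.2]
grip_width: 0.085
grasp_force: 0.0
```

```bash
python3 - <<'E'
from h import *
t=r.read_camera("top");s=r.read_camera("scene")
cv2.imwrite("pics/end.png",np.vstack([crop(t,175,145,305,215,5),crop(s,370,220,500,270,5)]))
E
```

```text
(no output)
```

View pics/end.png

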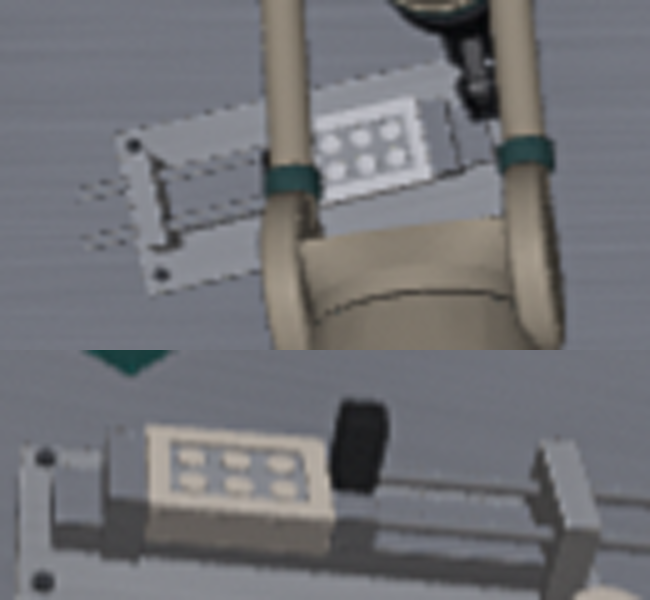

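The case lies window face up and square between the stop and the jaw. In the scene crop the case spans x ≈ 150–333 and the jaw's post sits right behind it at x ≈ 360. The gripper is open and clear.

```bash
python3 -c "
from station import r
print(r.job_done())"
```

```text
the job is handed in; nothing more can be done
None
```

I turned the plain-side-up case over, laid it window face up on the clamp bed (centred to about 1 mm), pressed the jaw on it with about 22 N, let go, and handed the job in after about 29 s; no verdict came back.

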